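Seat the extruder's die plate: four wing nuts crosswise

TASK

Tighten the four wing nuts on the clay extruder's die plate crosswise so that the plate seats evenly: bring one nut and the one diagonally opposite home first, and only then the other two. Turn each clockwise, about half a turn, just until you feel it go firm; stop there, because forcing it further crushes the gasket. Don't lean hard on the plate, leave the pots and tools standing around alone, and let go of everything at the end.

Things in the scene. Friction and masses are not known exactly. Their poses are not given: they have to be found in the camera images.
- extruder: Blue bench clay extruder standing nozzle up, fixed to the table: 190 mm square foot, round barrel, 170 mm square flange with a black gasket, 90 mm high to the gasket's top. Origin: centre of its underside, z up. Four studs stand at x, y = +-55 mm of its frame, 110 mm between neighbours; nuts 1 to 4 go round, so 1 and 3 are diagonally opposite, and so are 2 and 4.
- plate_top (a point): Centre of the top face of the aluminium die plate (170 x 170 x 10 mm, brass die with black holes in the middle), lying on the gasket over the studs, about 101 mm above the table; z up, axes parallel to the extruder's. It comes down less than 1 mm in all.
- nut1_grip (a point): Wing nut 1, on the stud at (+55, +55) mm. Wings: one upright steel bar 46 mm long (point's x), 10 mm thick (y), 30 mm high, on a round hub 24 mm wide, 13 mm high, on the plate. Point: on the stud's axis, 34 mm above the plate, 8 mm below the bar's top: the height to grip (tips 19 mm lower clear the hub). Clockwise from above (yaw decreasing) tightens. See plate for how it feels.
- nut2_grip (a point): Wing nut 2, on the stud at (+55, -55) mm. Wings: one upright steel bar 46 mm long (point's x), 10 mm thick (y), 30 mm high, on a round hub 24 mm wide, 13 mm high, on the plate. Point: on the stud's axis, 34 mm above the plate, 8 mm below the bar's top: the height to grip (tips 19 mm lower clear the hub). Clockwise from above (yaw decreasing) tightens. See plate for how it feels.
- nut3_grip (a point): Wing nut 3, on the stud at (-55, -55) mm. Wings: one upright steel bar 46 mm long (point's x), 10 mm thick (y), 30 mm high, on a round hub 24 mm wide, 13 mm high, on the plate. Point: on the stud's axis, 34 mm above the plate, 8 mm below the bar's top: the height to grip (tips 19 mm lower clear the hub). Clockwise from above (yaw decreasing) tightens. See plate for how it feels.
- nut4_grip (a point): Wing nut 4, on the stud at (-55, +55) mm. Wings: one upright steel bar 46 mm long (point's x), 10 mm thick (y), 30 mm high, on a round hub 24 mm wide, 13 mm high, on the plate. Point: on the stud's axis, 34 mm above the plate, 8 mm below the bar's top: the height to grip (tips 19 mm lower clear the hub). Clockwise from above (yaw decreasing) tightens. See plate for how it feels.
- plate: The die plate itself, origin at the centre of its underside. Each nut starts 2.2 to 3.4 rad (about half a turn) short of seating, differing from nut to nut; its pose does not tell (1 mm thread). It runs at about 0.05 N m; past seating torque rises about 1.5 N m per rad, and 0.4 rad past (about 0.6 N m) the gasket is crushed. Let go, a seated nut eases back to just home and stays.
- pot_green: Bystander, loose: green plastic glaze pot, 72 mm wide, 85 mm high; origin under its centre.
- pot_clay: Bystander, loose: terracotta glaze pot, 68 mm wide, 65 mm high; origin under its centre.
- pot_blue: Bystander, loose: blue glaze pot, 76 mm wide, 70 mm high; origin under its centre.
- jar_ochre: Bystander, loose: closed ochre glaze jar, 60 mm wide, 80 mm high; origin under its centre.
- brush_red: Bystander, loose: red-handled brush, 200 mm, lying flat along its x.
- spanner: Bystander, loose: steel spanner, 160 mm, lying flat along its x.
- spare_die: Bystander, loose: spare brass die ring, 90 mm wide, 8 mm thick, lying flat.

How it is judged:
By the outcome, as a careful person would: the job done as asked, in the order asked, and still so for the second after the job is handed in, with the robot touching nothing.
It also fails if it takes over 72 s, if anything falls off the work surface, if the arm or the gripper's body presses on something with over 40 N, if the wrist force passes 120 N, or if a joint passes its speed limit or range.

ROBOT

A 6-joint arm with a two-finger parallel gripper is mounted at the origin on the work surface. World frame = base frame: x ahead of the robot, y to its left, z up, the work surface at z = 0. Lengths are in mm, angles in rad, forces in N, time in s.
With the tool pointing down it reaches from about 350 to 775 mm from the base axis. Payload 7.3 kg.
Tool frame: the origin (TCP) lies midway between the tips of the shut fingers; the grasp point (between the pads) lies bot.tcp_to_grasp behind it (bot.tcp_to_grasp is the distance from the TCP to the grasp point, in mm); z points along the fingers, y is the direction in which the jaws open and shut (so a half turn about z gives the same grasp; the last joint's range is limited). The gripper opens to 92 mm and grips with 3 to 60 N. Pads are 19 mm wide; open, the fingers measure 130 mm over their backs; the gripper's body (75 mm by 190 mm) begins 47 mm behind the grasp point.
Start: joints at [1.041, 0.342, 1.524, -0, 1.275, -0.146], TCP at [196.572, 486.831, 226.741] pointing down, gripper open.
Joint ranges: [-2.53, 2.53], [-0.77, 2.02], [0.04, 2.7], [-1, 4.14], [0.28, 2.66], [-3.11, 3.11]. Speed limits (rad/s): [2.57, 2.57, 3.14, 3.14, 3.14, 3.14].

INTERFACE

Orientations are given as [roll, pitch, yaw] about the fixed x, y, z axes, in that order (R = Rz(yaw) Ry(pitch) Rx(roll)).
In Python, from plant import bot gives the robot as it stands.
- The arm moves only by the shell command python3 -m inch 'ROWS'. ROWS is JSON, one flat list of numbers, 7 for each row, row after row: the shift along the world's x, y, z in cm, then the turn, a rotation vector about the world's x, y, z in degrees, then the gripper command: -1 is shut, 1 is fully open, values between are in proportion. In form: [tx, ty, tz, ax, ay, az, fingers, tx, ty, tz, ax, ay, az, fingers, ...]. A call has exactly 5 rows; each row is the pose to reach, as a shift and turn from the pose measured when the call began; what a row does not reach only later rows make up. A row lasts 1/10 s, in which the tool goes at most 50 mm and 8.59 degrees, less where a joint would pass 70% of its speed; a pose out of reach is approached as far as the arm can. A call with a gripper value outside its range is refused whole. The fingers move at their own pace and stop on an object; the grip force is fixed at half the most. Time passes only in rows, so rows that repeat a pose let the fingers close, or fill a call up. It gives the time, the measured TCP pose, the force and the opening at its end, in the units of the state.
- bot.get_obs(): the state, without advancing time (a new reading comes with each control period).
- bot.capture(name): name is "side" or "top" or "wrist"; returns the picture (420x560x3 uint8, red, green, blue); there is no depth.
- bot.calibration(name): a dict with "fx", "fy", "cx", "cy" (pixels), "cam_to_world" (4x4, takes a point from camera to world coordinates). Camera axes: x right, y down, z forward; pixel columns grow to the right and rows downward; lengths in mm; the calibration is good to about 2 mm. A picture is of the moment at which its call begins: read the wrist's pose just before it. calibration takes no time and is no camera call; for the wrist camera it gives the pose at the moment of the call.
- bot.close_job(): hands the job in, once; it reports no verdict.
The state is a dict: "time": time; "joint_positions": joint angles; "dq": joint speeds; "tau": joint torques, N m; "tool_pos": TCP position; "tcp_rot": TCP orientation; "contact_force": force on the tool from outside, world axes, zero at the start; "moment": the same for the moment, N m; "grip_width": finger opening in mm.
Only numpy, scipy, OpenCV 4.12 (cv2) and the standard library are available. Lean on these libraries where they do the work, as an engineer would, in place of code of your own. Each camera call takes 0.05 s, during which the arm holds its last target.

## Working session

There is one attempt and no reset: what is moved stays moved. The work goes in short steps, Python scripts to look and compute and a shell command to move; the robot and the scene stay as the last step left them, time stands still between calls to the robot, and variables do not carry over. Pictures are saved under pics/ and viewed, and the job is handed in when it is done.

```bash
ls; mkdir -p pics; python3 - <<'E'
from plant import bot
import cv2
print(bot.get_obs(), bot.tcp_to_grasp)
for n in ("top","side"):
    cv2.imwrite(f"pics/{n}0.png", bot.capture(n)[:,:,::-1])
    c=bot.calibration(n); print(n,c)
E
```

```text
pics
{'time': 0.0, 'joint_positions': array([ 1.04099838e+00,  3.42728777e-01,  1.52503277e+00, -3.90289425e-05,
        1.27541274e+00, -1.46038980e-01]), 'dq': array([ 0.00097693, -0.00178293,  0.00072062,  0.00037395,  0.00057801,
       -0.00086357]), 'tau': array([ 1.61944776e-03, -4.31245422e+01, -2.44222802e+01,  7.18597183e-02,
        5.59482677e-02, -2.06335158e-04]), 'tool_pos': array([196.35892237, 486.44240233, 226.03633597]), 'tcp_rot': array([-3.14002242e+00, -1.93236642e-04,  2.75784493e+00]), 'contact_force': array([ 0.04079451, -0.15546181, -0.09860606]), 'moment': array([0.00018193, 0.01839319, 0.01464934]), 'grip_width': 91.62430071956857} 18.8
top {'fx': 483.12690500176325, 'fy': 483.12690500176325, 'cx': 287.3039100324908, 'cy': 205.91225940452298, 'cam_to_world': array([[ 1.81195069e-02, -9.87338099e-01,  1.57591754e-01,
         3.53639643e+02],
       [-9.99670197e-01, -2.07589075e-02, -1.51183621e-02,
         9.22113283e+01],
       [ 1.81983676e-02, -1.57265843e-01, -9.87388614e-01,
         1.50418202e+03],
       [ 0.00000000e+00,  0.00000000e+00,  0.00000000e+00,
         1.00000000e+00]])}
side {'fx': 470.3951897480277, 'fy': 470.3951897480277, 'cx': 286.2659659513512, 'cy': 212.91684664340022, 'cam_to_world': array([[ 9.21506244e-01, -2.74708877e-01,  2.74520080e-01,
         2.35445720e+02],
       [-3.88239374e-01, -6.33745595e-01,  6.69056582e-01,
        -7.93498802e+02],
       [-9.81989081e-03, -7.23119322e-01, -6.90653326e-01,
         9.99542888e+02],
       [ 0.00000000e+00,  0.00000000e+00,  0.00000000e+00,
         1.00000000e+00]])}
```

View pics/top0.png

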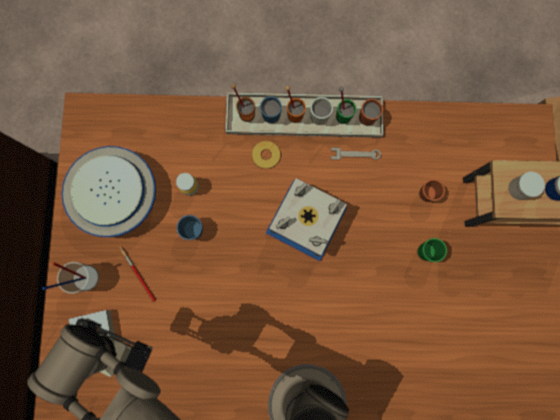

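View pics/side0.png

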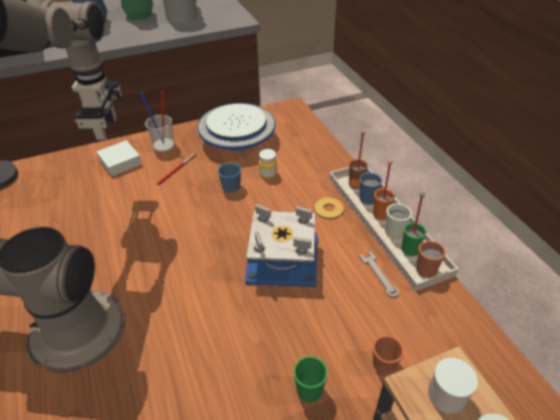

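```bash
python3 - <<'E'
import cv2
a=cv2.imread("pics/top0.png"); cv2.imwrite("pics/top0z.png",cv2.resize(a[150:300,190:350],None,fx=4.5,fy=4.0*1,interpolation=cv2.INTER_CUBIC)[:600])
E
```

```text
(no output)
```

View pics/top0z.png

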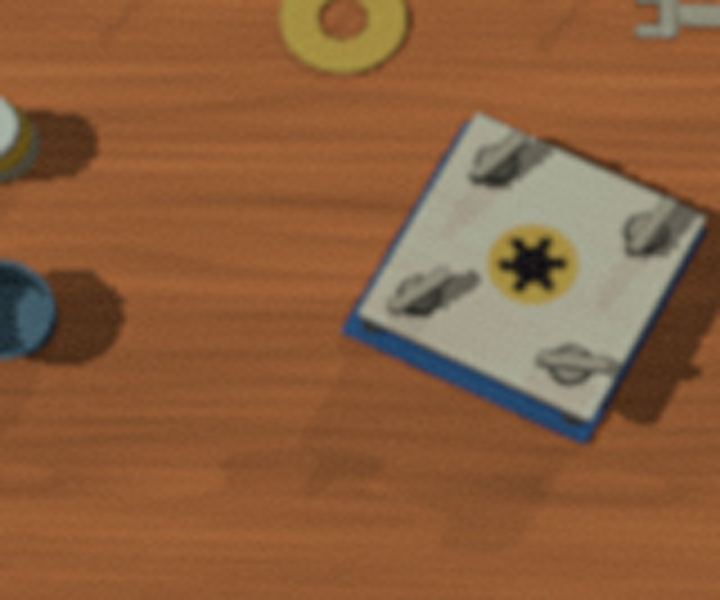

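The zoom shows the plate top with corners at about (295.6,178.3), (346.9,206.3), (321.1,256.3) and (269.6,229.5) px. The die centre is near (308.5,216), and the four wing nuts sit near the corners.

```bash
cat > h.py <<'E'
import numpy as np, cv2
from plant import bot
def ray(c,u,v,z):
    T=c["cam_to_world"]; d=T[:3,:3]@np.array([(u-c["cx"])/c["fx"],(v-c["cy"])/c["fy"],1]); o=T[:3,3]
    return (o+d*(z-o[2])/d[2])[:2]
def proj(c,p):
    T=c["cam_to_world"]; q=T[:3,:3].T@(np.array(p)-T[:3,3]); return c["fx"]*q[0]/q[2]+c["cx"],c["fy"]*q[1]/q[2]+c["cy"]
E
python3 - <<'E'
from h import *
c=bot.calibration("top")
P=np.array([ray(c,u,v,101) for u,v in [(295.6,178.3),(346.9,206.3),(321.1,256.3),(269.6,229.5)]])
print(P,P.mean(0)); 
for i in range(4):
    d=P[(i+1)%4]-P[i]; print(np.linalg.norm(d),np.degrees(np.arctan2(d[1],d[0])))
for n,u,v,z in [("green",433,250,80),("clay",433,191,60),("blue",190,228,65),("jar",187,184,75),("die",266,155,8)]: print(n,ray(c,u,v,z))
E
```

```text
[[ 661.12473617   47.59770899]
 [ 580.13018024 -104.96258735]
 [ 431.85925621  -29.85729048]
 [ 506.85130191  121.10046754]] [544.99136863   8.46957468]
172.7274214191332 -117.96391882332415
166.20791957400792 153.1359181948189
168.5587482907828 63.582960882626814
170.88870071378676 -25.475216959328627
green [ 457.9339002  -363.07182564]
clay [ 639.70026238 -374.79330578]
blue [510.50242985 359.31855235]
jar [642.09594861 373.05430861]
die [755.30236633 140.17967688]
```

```bash
python3 - <<'E'
from h import *
from scipy.spatial.transform import Rotation as R
o=bot.get_obs(); Rt=R.from_euler("xyz",o["tcp_rot"]).as_matrix(); c=bot.calibration("wrist"); T=c["cam_to_world"]
print(c["fx"], Rt.T@(T[:3,3]-o["tool_pos"]), Rt.T@T[:3,:3])
E
python3 -m inch '[5.8,-8,1,0,0,0,0.5, 11.6,-16,2,0,0,0,0.5, 17.4,-24,4,0,0,0,0.5, 20.3,-28,5,0,0,0,0.5, 23.2,-32,6,0,0,0,0.5]'
```

```text
298.6948809898404 [ 6.87461904e+01 -1.46318795e-01 -1.58781681e+02] [[-9.89608623e-04 -9.65435685e-01 -2.60639521e-01]
 [ 9.99998703e-01 -6.24278553e-04 -1.48445081e-03]
 [ 1.27043012e-03 -2.60640652e-01  9.65435051e-01]]
time: 0.6
tool_pos: [342.2, 284.4, 260.5]
tcp_rot: [-3.14, -0.001, 2.758]
contact_force: [1.2, 1.0, -1.3]
grip_width: 69.0
```

```bash
python3 -m inch '[4,-5.5,0.5,0,0,0,0.5, 8,-11,1,0,0,0,0.5, 12,-16.5,2,0,0,0,0.5, 16,-22,3,0,0,0,0.5, 20,-27.5,4,0,0,0,0.5]'
python3 -m inch '[0,0,0,0,0,0,0.5, 0,0,0,0,0,0,0.5, 0,0,0,0,0,0,0.5, 0,0,0,0,0,0,0.5, 0,0,0,0,0,0,0.5]'
python3 - <<'E'
from h import *
c=bot.calibration("wrist");im=bot.capture("wrist")[:,:,::-1]
print(c["cam_to_world"].tolist())
cv2.imwrite("pics/w1.png",im)
E
```

```text
time: 1.1
tool_pos: [487.9, 83.0, 287.4]
tcp_rot: [-3.14, -0.001, 2.758]
contact_force: [1.2, 0.6, 0.3]
grip_width: 68.6
time: 1.6
tool_pos: [487.3, 84.2, 287.5]
tcp_rot: [-3.14, -0.001, 2.76]
contact_force: [0.2, 0.6, -0.4]
grip_width: 68.7
[[0.3732677888718773, 0.8962416305753578, 0.23962908298936317, 423.69443381214387], [0.9277188336728089, -0.35976749024760546, -0.09952446236831324, 109.82440410571711], [-0.0029872126576945515, 0.2594576893918594, -0.9657498557990959, 446.3575088152836], [0.0, 0.0, 0.0, 1.0]]
```

View pics/w1.png

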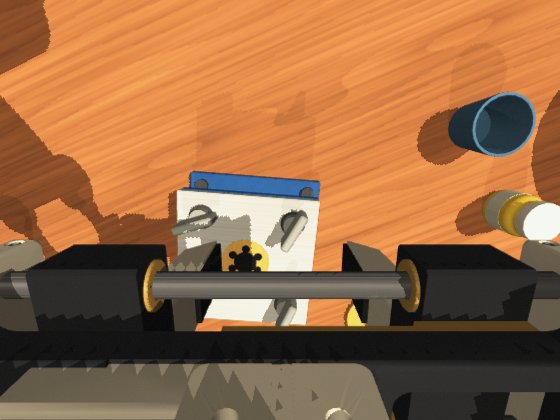

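The wrist view shows nuts at about (195,220) and (293,230) px, with the far ones hidden by the gripper. I'll shift so that the whole plate is visible.

```bash
python3 -m inch '[4.3,-1.8,0,0,0,0,0.5, 8.6,-3.6,0,0,0,0,0.5, 13,-5.4,0,0,0,0,0.5, 13,-5.4,0,0,0,0,0.5, 13,-5.4,0,0,0,0,0.5]'
python3 - <<'E'
from h import *
c=bot.calibration("wrist");im=bot.capture("wrist")[:,:,::-1]
np.save("w2T.npy",c["cam_to_world"])
print({k:c[k] for k in("fx","cx","cy")})
cv2.imwrite("pics/w2.png",im)
cv2.imwrite("pics/w2z.png",cv2.resize(im[30:230,140:400],None,fx=3,fy=3,interpolation=cv2.INTER_CUBIC))
E
```

```text
time: 2.15
tool_pos: [617.3, 30.3, 286.1]
tcp_rot: [-3.139, -0.004, 2.76]
contact_force: [-0.9, 0.1, 0.1]
grip_width: 68.8
{'fx': 298.6948809898404, 'cx': 281.35253455534087, 'cy': 212.68796590252683}
```

View pics/w2z.png

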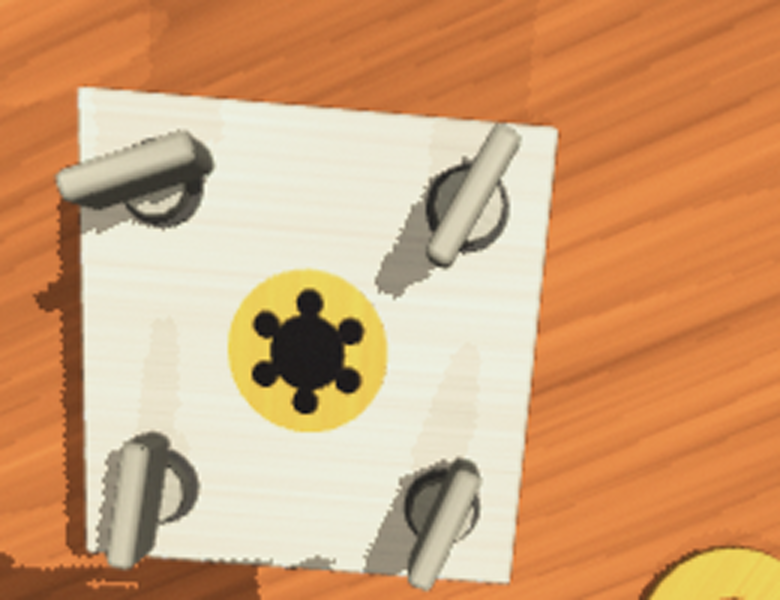

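The zoom clearly shows the plate corners, at zoomed px (79,87), (557,127), (511,583) and (88,553). The four bar tops run (63,184)-(190,148), (508,131)-(440,256), (135,450)-(121,560) and (464,476)-(421,582).

```bash
python3 - <<'E'
from h import *
c=bot.calibration("wrist"); c["cam_to_world"]=np.load("w2T.npy")
f=lambda u,v,z: ray(c,140+u/3,30+v/3,z)
P=np.array([f(u,v,101) for u,v in [(79,87),(557,127),(511,583),(88,553)]])
C=P.mean(0);print(P,C, "die",f(308,350,101))
a=[]
for i in range(4):
    d=P[(i+1)%4]-P[i]; t=np.degrees(np.arctan2(d[1],d[0])); a.append(t);print(np.linalg.norm(d),t)
print("yaw mod90",np.mod(np.array(a),90))
th=np.radians(np.mean(np.mod(np.array(a),90)))
S=P-C
for n,(p,q) in dict(TL=((63,184),(190,148)),TR=((508,131),(440,256)),BR=((464,476),(421,582)),BL=((135,450),(121,560))).items():
    p=f(*p,143);q=f(*q,143);d=q-p
    print(n,(p+q)/2,np.linalg.norm(d),"yaw",np.degrees(np.arctan2(d[1],d[0]))%180)
for k in range(4):
    t=th+k*np.pi/2+np.pi/4; r=55*2**.5; print(C+r*np.array([np.cos(t),np.sin(t)]))
E
```

```text
[[ 438.74088962  -29.14333279]
 [ 513.42156365  121.57482822]
 [ 665.10389943   47.52805373]
 [ 590.61994078 -104.48957781]] [551.97157337   8.86749284] die [551.00645481   8.86270317]
168.20572859108927 63.64163801564639
168.79116030701607 -26.02024485819051
169.28443636304488 -116.10343135741039
169.5414486803225 153.61427866480636
yaw mod90 [63.64163802 63.97975514 63.89656864 63.61427866]
TL [478.48167912 -15.5325203 ] 42.10570662251164 yaw 82.4738500512877
TR [527.00365092  82.4690323 ] 42.45695412217073 yaw 128.52623506462024
BR [624.59376583  33.14773626] 40.6215004987597 yaw 136.8235509485251
BL [576.28417589 -64.32629421] 39.62553799081275 yaw 146.22311928609543
[526.92695584  82.5069329 ]
[478.33213331 -16.17712469]
[577.0161909  -64.77194723]
[625.61101343  33.91211036]
```

The corner and bar measurements agree: stud positions match the bar midpoints within 1 mm, edges are about 169 mm, and yaw is 63.8° mod 90. The first pair is BR (625,33.6) and TL (478,-16). I'm moving above BR now.

```bash
python3 -m inch '[0.4,0.1,-3,0,0,-7,0, 0.8,0.3,-6,0,0,-14,0, 0.8,0.3,-9.6,0,0,-21.3,0, 0.8,0.3,-9.6,0,0,-21.3,0, 0.8,0.3,-9.6,0,0,-21.3,0]'
python3 - <<'E'
from h import *
o=bot.get_obs();print(o["tool_pos"],np.degrees(o["tcp_rot"]),o["moment"],o["contact_force"])
cs=bot.calibration("side")
cw=bot.calibration("wrist");im=bot.capture("wrist")[:,:,::-1].copy()
s=bot.capture("side")[:,:,::-1]
for p in [(625.1,33.5,143),(478.4,-15.9,143),(527,82.5,143),(576.6,-64.5,143)]: print(proj(cw,p),proj(cs,p))
cv2.imwrite("pics/w3.png",im)
cv2.imwrite("pics/s3z.png",cv2.resize(s[150:300,200:380],None,fx=4,fy=4,interpolation=cv2.INTER_CUBIC))
E
```

```text
time: 2.7
tool_pos: [624.2, 34.5, 192.6]
tcp_rot: [-3.14, -0.002, 2.393]
contact_force: [0.8, -0.1, 1.0]
grip_width: 45.8
[624.15873551  34.52166717 192.64459825] [-1.79913651e+02 -1.23033547e-01  1.37113009e+02] [-0.05491694 -0.01702701  0.01029817] [ 0.77951601 -0.11588286  0.97443499]
(np.float64(281.35969642907963), np.float64(230.9159420712035)) (np.float64(303.70366298311905), np.float64(208.4957987197141))
(np.float64(78.9028083217998), np.float64(126.55419263251)) (np.float64(258.4861874245972), np.float64(236.80174479899722))
(np.float64(233.29253383698068), np.float64(75.72503798748397)) (np.float64(262.69692827613505), np.float64(206.98121159515136))
(np.float64(144.04323623551483), np.float64(269.7315896452093)) (np.float64(302.2112632282888), np.float64(238.44831240204357))
```

View pics/w3.png

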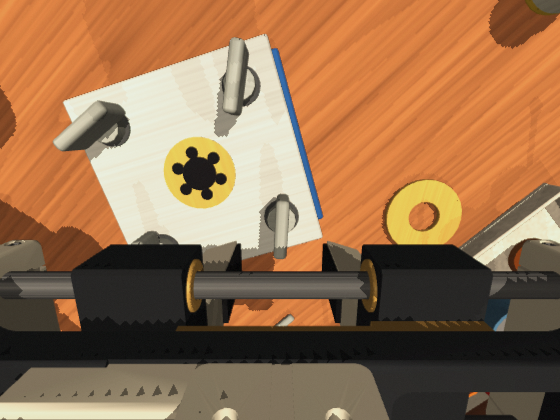

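View pics/s3z.png

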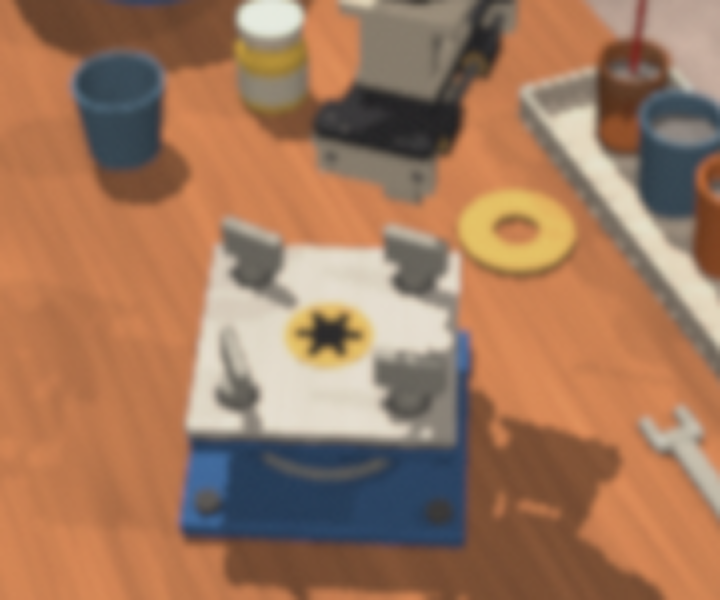

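In the wrist view the BR bar lies vertically at (281,195)-(281,257), centred between the jaws. In the side view its top is at the predicted spot (415,236 zoomed). Descending and gripping.

```bash
python3 -m inch '[0.1,-0.1,-2.5,0,0,-0.3,0, 0.1,-0.1,-5,0,0,-0.3,0, 0.1,-0.1,-7,0,0,-0.3,0, 0.1,-0.1,-7.6,0,0,-0.3,0, 0.1,-0.1,-7.6,0,0,-0.3,0]'
python3 -m inch '[0,0,0,0,0,0,-1, 0,0,0,0,0,0,-1, 0,0,0,0,0,0,-1, 0,0,0,0,0,0,-1, 0,0,0,0,0,0,-1]'
python3 - <<'E'
from h import *
o=bot.get_obs();print(o["tool_pos"],np.degrees(o["tcp_rot"]),o["moment"],o["contact_force"])
E
```

```text
time: 3.3
tool_pos: [626.8, 33.1, 119.1]
tcp_rot: [3.14, 0.002, 2.387]
contact_force: [-0.1, -0.1, 0.3]
grip_width: 46.0
time: 3.8
tool_pos: [626.7, 32.6, 119.5]
tcp_rot: [3.141, 0.002, 2.388]
contact_force: [-5.0, -8.5, 6.6]
grip_width: 10.2
[626.70081205  32.63566477 119.46356853] [1.79961378e+02 1.29527109e-01 1.36801295e+02] [-1.5852901   0.95727642 -0.01480987] [-5.0305279  -8.48975201  6.57617302]
```

Gripped at 10.2 mm. First 40°, with a small centring shift.

```bash
cat > s.py <<'E'
from h import *
w=[]
o=bot.get_obs();print(np.round(o["tool_pos"],1),"yaw",np.round(np.degrees(o["tcp_rot"]),2),"M",np.round(o["moment"],3),"F",np.round(o["contact_force"],1),"q6",np.round(np.degrees(o["joint_positions"][5]),1),"tau6",np.round(o["tau"][5],3))
E
python3 -m inch '[-0.1,-0.05,-0.1,0,0,-8,-1, -0.1,-0.05,-0.1,0,0,-16,-1, -0.1,-0.05,-0.1,0,0,-24,-1, -0.1,-0.05,-0.1,0,0,-32,-1, -0.1,-0.05,-0.1,0,0,-40,-1]'; python3 s.py
```

```text
time: 4.3
tool_pos: [624.7, 31.2, 119.3]
tcp_rot: [-3.14, 0.004, 1.684]
contact_force: [-5.7, -3.5, 9.2]
grip_width: 9.6
[624.7  31.2 119.3] yaw [-179.91    0.21   96.49] M [-0.668  1.304  0.059] F [-5.7 -3.5  9.2] q6 -10.4 tau6 -1.769
```

```bash
python3 -m inch '[0,0.05,0,0,0,-8,-1, 0,0.05,0,0,0,-16,-1, 0,0.05,0,0,0,-24,-1, 0,0.05,0,0,0,-32,-1, 0,0.05,0,0,0,-40,-1]'; python3 s.py
```

```text
time: 4.8
tool_pos: [622.9, 31.6, 119.3]
tcp_rot: [-3.137, 0.006, 0.98]
contact_force: [-7.1, -1.0, 4.7]
grip_width: 9.7
[622.9  31.6 119.3] yaw [-179.71    0.36   56.17] M [-0.234  1.376  0.083] F [-7.1 -1.   4.7] q6 29.9 tau6 -1.764
```

```bash
python3 -m inch '[-0.04,0.02,0,0,0,-8,-1, -0.07,0.05,0,0,0,-16,-1, -0.1,0.08,0,0,0,-24,-1, -0.13,0.11,0,0,0,-32,-1, -0.15,0.15,0,0,0,-40,-1]'; python3 s.py
```

```text
time: 5.3
tool_pos: [621.4, 33.1, 119.3]
tcp_rot: [-3.137, 0.006, 0.277]
contact_force: [1.0, -0.1, -1.2]
grip_width: 9.9
[621.4  33.1 119.3] yaw [-179.72    0.36   15.86] M [-0.114 -0.02   0.054] F [ 1.  -0.1 -1.2] q6 70.0 tau6 -1.783
```

```bash
python3 -m inch '[0,0.01,0,0,0,-2,-1, -0.01,0.02,0,0,0,-4,-1, -0.01,0.03,0,0,0,-6,-1, -0.02,0.04,0,0,0,-8,-1, -0.02,0.04,0,0,0,-8,-1]'; python3 s.py
python3 -m inch '[0,0.01,0,0,0,-2,-1, -0.01,0.02,0,0,0,-4,-1, -0.01,0.03,0,0,0,-6,-1, -0.02,0.04,0,0,0,-8,-1, -0.02,0.04,0,0,0,-8,-1]'; python3 s.py
```

```text
time: 5.8
tool_pos: [621.3, 33.5, 119.3]
tcp_rot: [-3.137, 0.006, 0.137]
contact_force: [-0.8, -0.2, -0.5]
grip_width: 10.0
[621.3  33.5 119.3] yaw [-179.72    0.35    7.85] M [-0.168  0.043  0.042] F [-0.8 -0.2 -0.5] q6 78.0 tau6 0.413
time: 6.3
tool_pos: [621.2, 33.8, 119.2]
tcp_rot: [-3.137, 0.006, -0.002]
contact_force: [0.4, -0.7, -0.7]
grip_width: 9.7
[621.2  33.8 119.2] yaw [-1.7972e+02  3.4000e-01 -1.2000e-01] M [-0.084 -0.042  0.064] F [ 0.4 -0.7 -0.7] q6 85.9 tau6 0.412
```

```bash
python3 -m inch '[0,0.01,0,0,0,-2,-1, 0,0.02,0,0,0,-4,-1, 0,0.03,0,0,0,-6,-1, -0.01,0.04,0,0,0,-8,-1, -0.01,0.04,0,0,0,-8,-1]'; python3 s.py
python3 -m inch '[0,0.01,0,0,0,-2,-1, 0,0.02,0,0,0,-4,-1, 0,0.03,0,0,0,-6,-1, 0,0.04,0,0,0,-8,-1, 0,0.04,0,0,0,-8,-1]'; python3 s.py
```

```text
time: 6.8
tool_pos: [621.2, 34.2, 119.2]
tcp_rot: [-3.137, 0.006, -0.14]
contact_force: [0.5, -0.9, -0.5]
grip_width: 9.9
[621.2  34.2 119.2] yaw [-179.73    0.32   -8.03] M [-0.082  0.029  0.269] F [ 0.5 -0.9 -0.5] q6 93.9 tau6 0.593
time: 7.3
tool_pos: [621.2, 34.6, 119.2]
tcp_rot: [-3.137, 0.006, -0.278]
contact_force: [1.0, 0.0, -0.9]
grip_width: 9.5
[621.2  34.6 119.2] yaw [-179.74    0.33  -15.92] M [-0.121  0.061  0.376] F [ 1.   0.  -0.9] q6 101.7 tau6 0.771
```

Nut BR went firm: 0.38 N m on the wrist and +0.36 on joint 6, about 0.24 rad past seating and below the crush limit. Stopping there and releasing. From here on I'll do single steps only.

```bash
python3 -m inch '[0,0,0,0,0,0,0, 0,0,0,0,0,0,0, 0,0,0,0,0,0,0, 0,0,2,0,0,0,0, 0,0,5,0,0,0,0]'; python3 s.py
python3 - <<'E'
# start-of-grip targets
import numpy as np
print("TL q6 at yaw 262.5:", np.degrees(np.arctan2(-15.9,478.4))+90-262.5)
E
```

```text
time: 7.8
tool_pos: [619.9, 34.8, 167.8]
tcp_rot: [-3.138, 0.011, -0.278]
contact_force: [0.5, 0.7, 0.3]
grip_width: 44.1
[619.9  34.8 167.8] yaw [-179.79    0.61  -15.9 ] M [-0.023  0.162 -0.001] F [0.5 0.7 0.3] q6 101.8 tau6 -0.009
TL q6 at yaw 262.5: -174.40356956486224
```

```bash
python3 -m inch '[-2.8,-1,1,0,0,8,0, -5.6,-2,2,0,0,16,0, -8.4,-3,2.3,0,0,24,0, -11.4,-4,2.3,0,0,32,0, -14.2,-5,2.3,0,0,40,0]'
python3 -m inch '[0,0,0,0,0,8.5,0, 0,0,0,0,0,17,0, 0,0,0,0,0,25.5,0, 0,0,0,0,0,34,0, 0,0,0,0,0,42.5,0]'
python3 -m inch '[0,0,0,0,0,8.5,0, 0,0,0,0,0,17,0, 0,0,0,0,0,25.5,0, 0,0,0,0,0,34,0, 0,0,0,0,0,42.5,0]'
python3 -m inch '[0,0,0,0,0,8.5,0, 0,0,0,0,0,17,0, 0,0,0,0,0,25.5,0, 0,0,0,0,0,34,0, 0,0,0,0,0,42.5,0]'
python3 -m inch '[0,0,0,0,0,8.5,0, 0,0,0,0,0,17,0, 0,0,0,0,0,25.5,0, 0,0,0,0,0,34,0, 0,0,0,0,0,42.5,0]'; python3 s.py
```

```text
time: 8.3
tool_pos: [476.5, -15.4, 191.0]
tcp_rot: [-3.138, 0.01, 0.427]
contact_force: [-0.1, -0.4, 1.0]
grip_width: 45.7
time: 8.8
tool_pos: [476.4, -15.4, 191.1]
tcp_rot: [-3.138, 0.01, 1.175]
contact_force: [0.5, -0.4, -1.2]
grip_width: 46.1
time: 9.3
tool_pos: [476.3, -15.3, 191.3]
tcp_rot: [-3.138, 0.01, 1.923]
contact_force: [0.1, 0.2, -0.1]
grip_width: 46.0
time: 9.8
tool_pos: [476.1, -15.1, 191.3]
tcp_rot: [-3.138, 0.01, 2.671]
contact_force: [-0.5, -0.6, -0.5]
grip_width: 45.9
time: 10.3
tool_pos: [476.1, -15.1, 191.5]
tcp_rot: [-3.138, 0.01, -2.864]
contact_force: [-0.1, 0.5, 0.1]
grip_width: 46.0
[476.1 -15.1 191.5] yaw [-179.81    0.57 -164.07] M [-0.015  0.018 -0.017] F [-0.1  0.5  0.1] q6 -117.1 tau6 1.977
```

```bash
python3 -c "
from plant import bot; import numpy as np
o=bot.get_obs();print(np.degrees(o['joint_positions']).round(1),o['tool_pos'])"
```

```text
[-1.110e+01  1.610e+01  9.840e+01  1.000e-01  6.490e+01 -1.171e+02] [476.07292295 -15.05154742 191.46104649]
```

TL's half-turn-back start would exceed joint 6's range, so I'll grip it at yaw 82.5 instead, which leaves about 180° available.

```bash

python3 -m inch '[0,0,0,0,0,-8.5,0, 0,0,0,0,0,-17,0, 0,0,0,0,0,-25.5,0, 0,0,0,0,0,-34,0, 0,0,0,0,0,-42.5,0]'
python3 -m inch '[0,0,0,0,0,-8.5,0, 0,0,0,0,0,-17,0, 0,0,0,0,0,-25.5,0, 0,0,0,0,0,-34,0, 0,0,0,0,0,-42.5,0]'
python3 -m inch '[0,0,0,0,0,-8.5,0, 0.1,0,0,0,0,-17,0, 0.1,0,0,0,0,-25.5,0, 0.1,0,0,0,0,-28.4,0, 0.1,0,0,0,0,-28.4,0]'; python3 s.py
python3 - <<'E'
from h import *
o=bot.get_obs()
cw=bot.calibration("wrist");im=bot.capture("wrist")[:,:,::-1].copy()
for p in [(478.4,-15.9,143)]: print(proj(cw,p))
cv2.imwrite("pics/w4.png",im)
E
```

```text
time: 10.8
tool_pos: [475.9, -15.0, 191.5]
tcp_rot: [-3.139, 0.01, 2.672]
contact_force: [0.2, 0.9, 0.6]
grip_width: 46.0
time: 11.3
tool_pos: [475.8, -14.9, 191.7]
tcp_rot: [-3.139, 0.01, 1.924]
contact_force: [0.2, -0.0, 0.1]
grip_width: 46.1
time: 11.8
tool_pos: [476.8, -14.8, 191.7]
tcp_rot: [-3.139, 0.009, 1.429]
contact_force: [0.1, -0.4, 0.1]
grip_width: 45.8
[476.8 -14.8 191.7] yaw [-179.83    0.54   81.85] M [-0.118  0.035 -0.01 ] F [ 0.1 -0.4  0.1] q6 -2.2 tau6 0.63
(np.float64(282.6391823713172), np.float64(230.64481880095693))
```

View pics/w4.png

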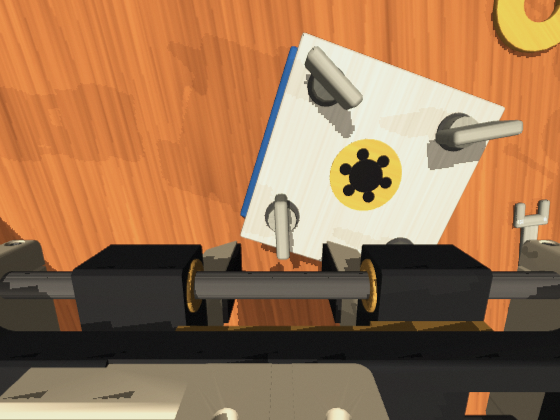

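The TL bar is centred between the jaws at (282,195)-(283,257). Descending and gripping.

```bash
python3 -m inch '[0.05,-0.05,-2.5,0.5,0,0.4,0, 0.05,-0.05,-5,0.5,0,0.4,0, 0.05,-0.05,-7,0.5,0,0.4,0, 0.05,-0.05,-7.4,0.5,0,0.4,0, 0.05,-0.05,-7.4,0.5,0,0.4,0]'; python3 s.py
python3 -m inch '[0,0,0,0,0,0,-1, 0,0,0,0,0,0,-1, 0,0,0,0,0,0,-1, 0,0,0,0,0,0,-1, 0,0,0,0,0,0,-1]'; python3 s.py
```

```text
time: 12.35
tool_pos: [477.1, -15.2, 117.6]
tcp_rot: [-3.136, 0.001, 1.438]
contact_force: [-0.3, -0.2, -1.2]
grip_width: 45.9
[477.1 -15.2 117.6] yaw [-1.797e+02  4.000e-02  8.240e+01] M [-0.127  0.053 -0.013] F [-0.3 -0.2 -1.2] q6 -3.4 tau6 -0.016
time: 12.85
tool_pos: [477.1, -15.2, 117.8]
tcp_rot: [-3.137, 0.001, 1.438]
contact_force: [-4.3, 1.0, 4.6]
grip_width: 10.4
[477.1 -15.2 117.8] yaw [-1.7971e+02  4.0000e-02  8.2400e+01] M [ 0.186  0.841 -0.028] F [-4.3  1.   4.6] q6 -3.4 tau6 0.011
```

```bash
python3 -m inch '[-0.03,0,0,0,0,-8,-1, -0.05,0,0,0,0,-16,-1, -0.05,0,0,0,0,-24,-1, -0.05,0,0,0,0,-32,-1, -0.05,0,0,0,0,-40,-1]'; python3 s.py
```

```text
time: 13.35
tool_pos: [477.0, -15.4, 117.9]
tcp_rot: [-3.137, 0.0, 0.735]
contact_force: [1.3, 1.1, -2.5]
grip_width: 10.0
[477.  -15.4 117.9] yaw [-1.7977e+02  1.0000e-02  4.2090e+01] M [-0.223 -0.271  0.08 ] F [ 1.3  1.1 -2.5] q6 36.7 tau6 -1.773
```

```bash
python3 -m inch '[0,0,0,0,0,-8,-1, 0,0,0,0,0,-16,-1, 0,0,0,0,0,-24,-1, 0,0,0,0,0,-32,-1, 0,0,0,0,0,-40,-1]'; python3 s.py
```

```text
time: 13.85
tool_pos: [477.1, -15.6, 117.8]
tcp_rot: [-3.138, 0.0, 0.031]
contact_force: [0.6, -1.5, -2.8]
grip_width: 9.6
[477.1 -15.6 117.8] yaw [-1.7979e+02  1.0000e-02  1.7700e+00] M [-0.344 -0.002  0.095] F [ 0.6 -1.5 -2.8] q6 76.9 tau6 -1.781
```

Well centred. Turning to 120°, then fine steps.

```bash
python3 -m inch '[0,0,0,0,0,-8,-1, 0,0,0,0,0,-16,-1, 0,0,0,0,0,-24,-1, 0,0,0,0,0,-32,-1, 0,0,0,0,0,-40,-1]'; python3 s.py
```

```text
time: 14.35
tool_pos: [477.0, -15.9, 117.7]
tcp_rot: [-3.139, 0.0, -0.673]
contact_force: [0.4, -1.5, -1.0]
grip_width: 10.2
[477.  -15.9 117.7] yaw [-179.83    0.    -38.54] M [-0.298  0.242  0.045] F [ 0.4 -1.5 -1. ] q6 117.2 tau6 -1.787
```

```bash
python3 -m inch '[0,0,0,0,0,-2,-1, 0,0,0,0,0,-4,-1, 0,0,0,0,0,-6,-1, 0,0,0,0,0,-8,-1, 0,0,0,0,0,-8,-1]'; python3 s.py
```

```text
time: 14.85
tool_pos: [476.9, -16.0, 117.6]
tcp_rot: [-3.139, -0.0, -0.812]
contact_force: [-0.3, 0.1, -1.9]
grip_width: 10.2
[476.9 -16.  117.6] yaw [-179.85   -0.    -46.54] M [-0.119  0.177  0.022] F [-0.3  0.1 -1.9] q6 125.2 tau6 0.417
```

```bash
python3 -m inch '[0,0,0,0,0,-2,-1, 0,0,0,0,0,-4,-1, 0,0,0,0,0,-6,-1, 0,0,0,0,0,-8,-1, 0,0,0,0,0,-8,-1]'; python3 s.py
```

```text
time: 15.35
tool_pos: [476.9, -16.1, 117.6]
tcp_rot: [-3.139, 0.0, -0.951]
contact_force: [0.0, -0.6, -0.7]
grip_width: 9.9
[476.9 -16.1 117.6] yaw [-179.86    0.    -54.5 ] M [-0.052  0.212  0.033] F [ 0.  -0.6 -0.7] q6 133.2 tau6 0.416
```

```bash
python3 -m inch '[0,0,0,0,0,-2,-1, 0,0,0,0,0,-4,-1, 0,0,0,0,0,-5,-1, 0,0,0,0,0,-6,-1, 0,0,0,0,0,-6,-1]'; python3 s.py
```

```text
time: 15.85
tool_pos: [476.9, -16.1, 117.6]
tcp_rot: [-3.139, 0.0, -1.056]
contact_force: [-0.2, 0.2, -0.7]
grip_width: 10.0
[476.9 -16.1 117.6] yaw [-179.86    0.    -60.48] M [-0.096  0.228  0.048] F [-0.2  0.2 -0.7] q6 139.2 tau6 0.223
```

```bash
python3 -m inch '[0,0,0,0,0,-2,-1, 0,0,0,0,0,-4,-1, 0,0,0,0,0,-6,-1, 0,0,0,0,0,-8,-1, 0,0,0,0,0,-8,-1]'; python3 s.py
```

```text
time: 16.35
tool_pos: [476.8, -16.1, 117.6]
tcp_rot: [-3.139, 0.0, -1.195]
contact_force: [-0.5, -0.2, 0.2]
grip_width: 9.9
[476.8 -16.1 117.6] yaw [-179.87    0.    -68.46] M [-0.073  0.222  0.05 ] F [-0.5 -0.2  0.2] q6 147.2 tau6 0.417
```

```bash
python3 -m inch '[0,0,0,0,0,-2,-1, 0,0,0,0,0,-4,-1, 0,0,0,0,0,-6,-1, 0,0,0,0,0,-8,-1, 0,0,0,0,0,-8,-1]'; python3 s.py
```

```text
time: 16.85
tool_pos: [476.8, -16.1, 117.6]
tcp_rot: [-3.139, 0.0, -1.333]
contact_force: [0.6, 0.2, 0.0]
grip_width: 9.5
[476.8 -16.1 117.6] yaw [-179.88    0.    -76.4 ] M [-0.035  0.238  0.015] F [0.6 0.2 0. ] q6 155.2 tau6 0.415
```

```bash
python3 -m inch '[0,0,0,0,0,-2,-1, 0,0,0,0,0,-4,-1, 0,0,0,0,0,-6,-1, 0,0,0,0,0,-8,-1, 0,0,0,0,0,-8,-1]'; python3 s.py
```

```text
time: 17.35
tool_pos: [476.7, -16.1, 117.5]
tcp_rot: [-3.14, 0.0, -1.472]
contact_force: [-0.4, 0.1, -0.4]
grip_width: 9.9
[476.7 -16.1 117.5] yaw [-179.88    0.    -84.33] M [-0.008  0.202  0.068] F [-0.4  0.1 -0.4] q6 163.1 tau6 0.415
```

```bash
python3 -m inch '[0,0,0,0,0,-2,-1, 0,0,0,0,0,-4,-1, 0,0,0,0,0,-6,-1, 0,0,0,0,0,-8,-1, 0,0,0,0,0,-8,-1]'; python3 s.py
```

```text
time: 17.85
tool_pos: [476.6, -16.1, 117.5]
tcp_rot: [-3.14, 0.0, -1.61]
contact_force: [-0.3, -0.5, -0.9]
grip_width: 9.7
[476.6 -16.1 117.5] yaw [-179.89    0.    -92.23] M [-0.015  0.233  0.077] F [-0.3 -0.5 -0.9] q6 171.0 tau6 0.414
```

Not seated after 175° and joint 6 is near its end. Releasing, lifting, turning back 180° and regripping.

```bash
python3 -m inch '[0,0,0,0,0,0,0, 0,0,0,0,0,0,0, 0,0,0,0,0,0,0, 0,0,2.5,0,0,0,0, 0,0,5,0,0,0,0]'; python3 s.py
python3 -m inch '[0,0,0,0,0,8.5,0, 0,0,0,0,0,17,0, 0,0,0,0,0,25.5,0, 0,0,0,0,0,34,0, 0,0,0,0,0,42.5,0]'
python3 -m inch '[0,0,0,0,0,8.5,0, 0,0,0,0,0,17,0, 0,0,0,0,0,25.5,0, 0,0,0,0,0,34,0, 0,0,0,0,0,42.5,0]'
python3 -m inch '[0,0,0,0,0,8.5,0, 0,0,0,0,0,17,0, 0,0,0,0,0,25.5,0, 0,0,0,0,0,34,0, 0,0,0,0,0,42.5,0]'
python3 -m inch '[0,0,0,0,0,8.5,0, 0,0,0,0,0,17,0, 0,0,0,0,0,25.5,0, 0,0,0,0,0,34,0, 0,0,0,0,0,42.5,0]'; python3 s.py
```

```text
time: 18.35
tool_pos: [476.1, -16.0, 167.7]
tcp_rot: [3.142, 0.0, -1.609]
contact_force: [0.6, -0.5, -0.6]
grip_width: 43.8
[476.1 -16.  167.7] yaw [ 1.800e+02  3.000e-02 -9.221e+01] M [0.116 0.151 0.014] F [ 0.6 -0.5 -0.6] q6 171.0 tau6 0.002
time: 18.85
tool_pos: [476.2, -16.0, 167.7]
tcp_rot: [-3.141, 0.0, -0.861]
contact_force: [-0.1, -0.1, 0.3]
grip_width: 45.9
time: 19.35
tool_pos: [476.2, -15.9, 167.8]
tcp_rot: [-3.141, 0.0, -0.112]
contact_force: [0.5, 0.5, -0.6]
grip_width: 45.7
time: 19.85
tool_pos: [476.2, -15.9, 167.8]
tcp_rot: [-3.141, 0.0, 0.636]
contact_force: [0.4, 0.8, -1.1]
grip_width: 46.2
time: 20.35
tool_pos: [476.3, -15.8, 167.9]
tcp_rot: [-3.142, -0.0, 1.385]
contact_force: [-0.4, -0.1, 0.5]
grip_width: 46.1
[476.3 -15.8 167.9] yaw [-180.     -0.     79.34] M [-0.139  0.082 -0.019] F [-0.4 -0.1  0.5] q6 -0.5 tau6 1.956
```

```bash
python3 -m inch '[0.05,0,0,0,0,8.4,0, 0.05,0,0,0,0,8.4,0, 0.05,0,-2.5,0,0,8.4,0, 0.05,0,-5,0,0,8.4,0, 0.05,0,-5,0,0,8.4,0]'; python3 s.py
python3 -m inch '[0,0,0,0,0,0,-1, 0,0,0,0,0,0,-1, 0,0,0,0,0,0,-1, 0,0,0,0,0,0,-1, 0,0,0,0,0,0,-1]'; python3 s.py
```

```text
time: 20.85
tool_pos: [474.8, -15.5, 115.5]
tcp_rot: [-3.136, -0.001, 1.528]
contact_force: [-0.2, -0.3, -0.3]
grip_width: 45.8
[474.8 -15.5 115.5] yaw [-1.7967e+02 -5.0000e-02  8.7540e+01] M [-0.06   0.071 -0.001] F [-0.2 -0.3 -0.3] q6 -8.7 tau6 0.014
time: 21.35
tool_pos: [475.9, -15.6, 116.2]
tcp_rot: [-3.139, -0.001, 1.528]
contact_force: [8.5, -1.4, -2.1]
grip_width: 10.7
[475.9 -15.6 116.2] yaw [-1.7985e+02 -3.0000e-02  8.7530e+01] M [-0.214 -1.528  0.06 ] F [ 8.5 -1.4 -2.1] q6 -8.7 tau6 0.07
```

```bash
python3 -m inch '[0.08,0,0.05,0,0,-2,-1, 0.08,0,0.05,0,0,-4,-1, 0.08,0,0.05,0,0,-6,-1, 0.08,0,0.05,0,0,-8,-1, 0.08,0,0.05,0,0,-8,-1]'; python3 s.py
```

```text
time: 21.85
tool_pos: [476.6, -15.6, 116.3]
tcp_rot: [-3.139, -0.0, 1.388]
contact_force: [1.7, -0.6, -6.4]
grip_width: 9.6
[476.6 -15.6 116.3] yaw [-1.7982e+02 -2.0000e-02  7.9530e+01] M [-0.168 -0.34   0.251] F [ 1.7 -0.6 -6.4] q6 -0.7 tau6 0.606
```

```bash
python3 -m inch '[0,0,-0.03,0,0,-1,-1, 0,0,-0.05,0,0,-2,-1, 0,0,-0.05,0,0,-3,-1, 0,0,-0.05,0,0,-3,-1, 0,0,-0.05,0,0,-3,-1]'; python3 s.py
```

```text
time: 22.35
tool_pos: [476.7, -15.6, 116.2]
tcp_rot: [-3.139, -0.0, 1.336]
contact_force: [-1.1, -0.2, 3.7]
grip_width: 9.6
[476.7 -15.6 116.2] yaw [-1.7985e+02 -2.0000e-02  7.6550e+01] M [-0.033  0.332  0.357] F [-1.1 -0.2  3.7] q6 2.3 tau6 0.333
```

TL is firm at 0.36 N m, about 0.2 rad past seating. Releasing and moving to the second pair, BL first.

```bash
python3 -m inch '[0,0,0,0,0,0,0, 0,0,0,0,0,0,0, 0,0,0,0,0,0,0, 0,0,3,0,0,0,0, 0,0,6,0,0,0,0]'; python3 s.py
python3 -m inch '[2,-1,1,0,0,8.5,0, 4,-2,1.5,0,0,17,0, 6,-3,1.5,0,0,25.5,0, 8,-4,1.5,0,0,34,0, 9.9,-4.9,1.5,0,0,42.5,0]'
python3 -m inch '[0,0,0,0,0,8,0, 0,0,0,0,0,16,0, 0,0,0,0,0,24,0, 0,0,0,0,0,27.2,0, 0,0,0,0,0,27.2,0]'; python3 s.py
python3 - <<'E'
from h import *
cw=bot.calibration("wrist");im=bot.capture("wrist")[:,:,::-1].copy()
for p in [(575.6,-64.3,143)]: print(proj(cw,p))
cv2.imwrite("pics/w5.png",im)
E
```

```text
time: 22.85
tool_pos: [476.1, -15.6, 176.1]
tcp_rot: [-3.136, -0.0, 1.336]
contact_force: [1.0, -0.1, 0.5]
grip_width: 43.8
[476.1 -15.6 176.1] yaw [-1.797e+02 -2.000e-02  7.653e+01] M [-0.12   0.096 -0.027] F [ 1.  -0.1  0.5] q6 2.3 tau6 -0.006
time: 23.35
tool_pos: [575.8, -65.1, 190.9]
tcp_rot: [-3.136, -0.001, 2.083]
contact_force: [0.9, -0.3, -0.2]
grip_width: 45.9
time: 23.85
tool_pos: [575.8, -65.0, 190.5]
tcp_rot: [-3.136, -0.001, 2.558]
contact_force: [-0.3, 0.4, -0.7]
grip_width: 45.8
[575.8 -65.  190.5] yaw [-1.7969e+02 -6.0000e-02  1.4657e+02] M [-0.002 -0.004  0.005] F [-0.3  0.4 -0.7] q6 -70.3 tau6 -0.664
(np.float64(282.7512019533216), np.float64(229.2728212419601))
```

View pics/w5.png

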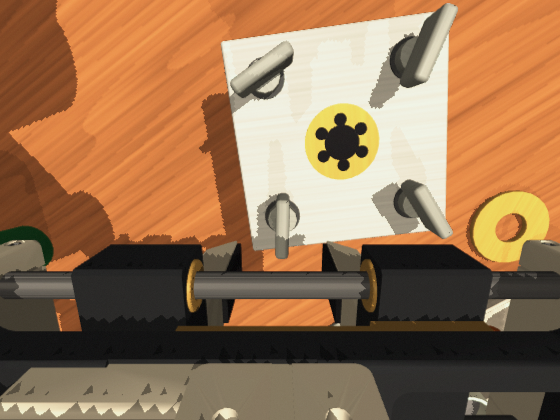

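The BL bar is centred at (282,195)-(282,257). Descending.

```bash
python3 -m inch '[0,0.05,-3,0,0,-0.3,0, 0,0.05,-6,0,0,-0.3,0, 0,0.05,-7.3,0,0,-0.3,0, 0,0.05,-7.3,0,0,-0.3,0, 0,0.05,-7.3,0,0,-0.3,0]'; python3 s.py
python3 -m inch '[0,0,0,0,0,0,-1, 0,0,0,0,0,0,-1, 0,0,0,0,0,0,-1, 0,0,0,0,0,0,-1, 0,0,0,0,0,0,-1]'; python3 s.py
```

```text
time: 24.4
tool_pos: [576.4, -64.7, 118.5]
tcp_rot: [-3.137, 0.0, 2.551]
contact_force: [0.3, -0.2, -0.3]
grip_width: 45.8
[576.4 -64.7 118.5] yaw [-1.7971e+02  1.0000e-02  1.4614e+02] M [-0.011  0.029 -0.007] F [ 0.3 -0.2 -0.3] q6 -69.8 tau6 0.01
time: 24.9
tool_pos: [576.4, -64.8, 118.7]
tcp_rot: [-3.136, 0.0, 2.551]
contact_force: [-2.1, -4.1, 2.3]
grip_width: 10.3
[576.4 -64.8 118.7] yaw [-1.7971e+02  2.0000e-02  1.4614e+02] M [-0.755  0.269 -0.019] F [-2.1 -4.1  2.3] q6 -69.8 tau6 -0.015
```

```bash
python3 -m inch '[-0.02,-0.02,0,0,0,-8,-1, -0.03,-0.03,0,0,0,-16,-1, -0.04,-0.04,0,0,0,-24,-1, -0.05,-0.05,0,0,0,-32,-1, -0.06,-0.06,0,0,0,-40,-1]'; python3 s.py
```

```text
time: 25.4
tool_pos: [575.7, -65.6, 118.7]
tcp_rot: [-3.136, 0.001, 1.847]
contact_force: [-1.0, -0.9, -0.6]
grip_width: 10.1
[575.7 -65.6 118.7] yaw [-1.7968e+02  4.0000e-02  1.0581e+02] M [-0.268  0.103  0.01 ] F [-1.  -0.9 -0.6] q6 -29.7 tau6 -1.783
```

```bash
python3 -m inch '[0,0,0,0,0,-8,-1, -0.03,0,0,0,0,-16,-1, -0.04,0,0,0,0,-24,-1, -0.05,0,0,0,0,-32,-1, -0.06,0.02,0,0,0,-40,-1]'; python3 s.py
```

```text
time: 25.9
tool_pos: [574.9, -65.6, 118.6]
tcp_rot: [-3.136, 0.001, 1.143]
contact_force: [-0.5, -1.1, 0.0]
grip_width: 9.8
[574.9 -65.6 118.6] yaw [-1.7966e+02  7.0000e-02  6.5490e+01] M [-0.39   0.171  0.036] F [-0.5 -1.1  0. ] q6 10.4 tau6 -1.79
```

```bash
python3 -m inch '[0,0,0,0,0,-8,-1, -0.03,0.02,0,0,0,-16,-1, -0.04,0.03,0,0,0,-24,-1, -0.05,0.04,0,0,0,-32,-1, -0.05,0.05,0,0,0,-40,-1]'; python3 s.py
```

```text
time: 26.4
tool_pos: [574.2, -65.2, 118.5]
tcp_rot: [-3.136, 0.002, 0.439]
contact_force: [-0.2, -0.4, 1.0]
grip_width: 9.8
[574.2 -65.2 118.5] yaw [-1.7965e+02  9.0000e-02  2.5170e+01] M [-0.138  0.191  0.099] F [-0.2 -0.4  1. ] q6 50.5 tau6 -1.787
```

Turned 121°. Now 8° steps, watching for M > 0.2 or tau6 above 0.42.

```bash
python3 -m inch '[0,0.01,0,0,0,-2,-1, 0,0.01,0,0,0,-4,-1, 0,0.01,0,0,0,-6,-1, 0,0.01,0,0,0,-8,-1, 0,0.01,0,0,0,-8,-1]'; python3 s.py
```

```text
time: 26.9
tool_pos: [574.1, -65.0, 118.5]
tcp_rot: [-3.135, 0.002, 0.299]
contact_force: [-0.7, -0.6, 0.2]
grip_width: 10.0
[574.1 -65.  118.5] yaw [-1.7965e+02  1.0000e-01  1.7150e+01] M [-0.112  0.109 -0.015] F [-0.7 -0.6  0.2] q6 58.5 tau6 0.405
```

```bash
python3 -m inch '[0,0.01,0,0,0,-2,-1, 0,0.01,0,0,0,-4,-1, 0,0.01,0,0,0,-6,-1, 0,0.01,0,0,0,-8,-1, 0,0.01,0,0,0,-8,-1]'; python3 s.py
```

```text
time: 27.4
tool_pos: [574.1, -64.9, 118.5]
tcp_rot: [-3.135, 0.002, 0.16]
contact_force: [-0.7, 0.1, -0.5]
grip_width: 9.6
[574.1 -64.9 118.5] yaw [-1.7965e+02  1.1000e-01  9.1900e+00] M [-0.062  0.204  0.034] F [-0.7  0.1 -0.5] q6 66.5 tau6 0.403
```

```bash
python3 -m inch '[0,0.01,0,0,0,-2,-1, 0,0.01,0,0,0,-4,-1, 0,0.01,0,0,0,-6,-1, 0,0.01,0,0,0,-8,-1, 0,0.01,0,0,0,-8,-1]'; python3 s.py
```

```text
time: 27.9
tool_pos: [574.0, -64.7, 118.4]
tcp_rot: [-3.135, 0.002, 0.022]
contact_force: [-0.9, 1.0, -0.0]
grip_width: 9.8
[574.  -64.7 118.4] yaw [-1.7964e+02  1.2000e-01  1.2600e+00] M [-0.049  0.166  0.059] F [-0.9  1.  -0. ] q6 74.4 tau6 0.402
```

```bash
python3 -m inch '[0,0.01,0,0,0,-2,-1, 0,0.01,0,0,0,-4,-1, 0,0.01,0,0,0,-6,-1, 0,0.01,0,0,0,-8,-1, 0,0.01,0,0,0,-8,-1]'; python3 s.py
```

```text
time: 28.4
tool_pos: [574.1, -64.6, 118.4]
tcp_rot: [-3.135, 0.002, -0.116]
contact_force: [0.1, 0.6, 0.7]
grip_width: 10.1
[574.1 -64.6 118.4] yaw [-1.7964e+02  1.1000e-01 -6.6600e+00] M [-0.083  0.127  0.057] F [0.1 0.6 0.7] q6 82.3 tau6 0.402
```

```bash
python3 -m inch '[0,0.01,0,0,0,-2,-1, 0,0.01,0,0,0,-4,-1, 0,0.01,0,0,0,-6,-1, 0,0.01,0,0,0,-8,-1, 0,0.01,0,0,0,-8,-1]'; python3 s.py
```

```text
time: 28.9
tool_pos: [574.0, -64.4, 118.4]
tcp_rot: [-3.135, 0.002, -0.254]
contact_force: [-0.3, 0.9, -0.4]
grip_width: 9.7
[574.  -64.4 118.4] yaw [-1.7963e+02  1.2000e-01 -1.4560e+01] M [-0.009  0.145  0.057] F [-0.3  0.9 -0.4] q6 90.2 tau6 0.402
```

```bash
python3 -m inch '[0,0.01,0,0,0,-2,-1, 0,0.01,0,0,0,-4,-1, 0,0.01,0,0,0,-6,-1, 0,0.01,0,0,0,-8,-1, 0,0.01,0,0,0,-8,-1]'; python3 s.py
```

```text
time: 29.4
tool_pos: [574.0, -64.2, 118.4]
tcp_rot: [-3.135, 0.002, -0.392]
contact_force: [0.4, 1.0, -0.3]
grip_width: 9.8
[574.  -64.2 118.4] yaw [-1.7963e+02  1.2000e-01 -2.2460e+01] M [0.067 0.127 0.036] F [ 0.4  1.  -0.3] q6 98.1 tau6 0.403
```

```bash
python3 -m inch '[0,0.01,0,0,0,-2,-1, 0,0.01,0,0,0,-4,-1, 0,0.01,0,0,0,-6,-1, 0,0.01,0,0,0,-8,-1, 0,0.01,0,0,0,-8,-1]'; python3 s.py
```

```text
time: 29.9
tool_pos: [574.1, -64.1, 118.4]
tcp_rot: [-3.135, 0.002, -0.53]
contact_force: [0.1, -0.2, -0.2]
grip_width: 9.6
[574.1 -64.1 118.4] yaw [-1.7963e+02  1.1000e-01 -3.0350e+01] M [0.095 0.097 0.069] F [ 0.1 -0.2 -0.2] q6 106.0 tau6 0.403
```

Turned 176.5°.

```bash
python3 -m inch '[0,0.01,0,0,0,-2,-1, 0,0.01,0,0,0,-4,-1, 0,0.01,0,0,0,-6,-1, 0,0.01,0,0,0,-8,-1, 0,0.01,0,0,0,-8,-1]'; python3 s.py
```

```text
time: 30.4
tool_pos: [574.2, -64.0, 118.4]
tcp_rot: [-3.135, 0.002, -0.668]
contact_force: [0.3, -0.0, -1.0]
grip_width: 9.9
[574.2 -64.  118.4] yaw [-1.7962e+02  1.1000e-01 -3.8250e+01] M [0.13  0.073 0.068] F [ 0.3 -0.  -1. ] q6 113.9 tau6 0.404
```

```bash
python3 -m inch '[0,0.01,0,0,0,-2,-1, 0,0.01,0,0,0,-4,-1, 0,0.01,0,0,0,-6,-1, 0,0.01,0,0,0,-8,-1, 0,0.01,0,0,0,-8,-1]'; python3 s.py
```

```text
time: 30.9
tool_pos: [574.3, -63.8, 118.3]
tcp_rot: [-3.135, 0.002, -0.805]
contact_force: [1.6, 1.1, -0.7]
grip_width: 9.8
[574.3 -63.8 118.3] yaw [-1.7961e+02  1.0000e-01 -4.6120e+01] M [0.063 0.054 0.21 ] F [ 1.6  1.1 -0.7] q6 121.8 tau6 0.555
```

```bash
python3 -m inch '[0,0,0,0,0,-1,-1, 0.01,0,0,0,0,-2,-1, 0.02,0,0,0,0,-4,-1, 0.02,0,0,0,0,-4,-1, 0.02,0,0,0,0,-4,-1]'; python3 s.py
```

```text
time: 31.4
tool_pos: [574.3, -63.8, 118.3]
tcp_rot: [-3.135, 0.002, -0.874]
contact_force: [-0.1, 2.3, -0.5]
grip_width: 9.7
[574.3 -63.8 118.3] yaw [-1.7962e+02  1.1000e-01 -5.0050e+01] M [0.135 0.208 0.329] F [-0.1  2.3 -0.5] q6 125.7 tau6 0.325
```

BL is firm at 0.33 N m. Releasing and moving to TR at (525.5,83).

```bash
python3 -m inch '[0,0,0,0,0,0,0, 0,0,0,0,0,0,0, 0,0,0,0,0,0,0, 0,0,3,0,0,0,0, 0,0,6,0,0,0,0]'
python3 -m inch '[-1,3,1,0,0,8.5,0, -2,6,1.4,0,0,17,0, -3,9,1.4,0,0,25.5,0, -4,12,1.4,0,0,34,0, -4.8,14.7,1.4,0,0,42.5,0]'
python3 -m inch '[0,0,0,0,0,8.5,0, 0,0,0,0,0,17,0, 0,0,0,0,0,25.5,0, 0,0,0,0,0,34,0, 0,0,0,0,0,42.5,0]'
python3 -m inch '[0,0,0,0,0,8.5,0, 0,0,0,0,0,17,0, 0,0,0,0,0,25.5,0, 0,0,0,0,0,34,0, 0,0,0,0,0,42.5,0]'
python3 -m inch '[0,0,0,0,0,8.5,0, 0,0,0,0,0,17,0, 0,0,0,0,0,25.5,0, 0,0,0,0,0,34,0, 0,0,0,0,0,42.5,0]'; python3 s.py
```

```text
time: 31.9
tool_pos: [573.7, -63.8, 178.2]
tcp_rot: [-3.137, 0.004, -0.874]
contact_force: [0.3, -0.3, 0.3]
grip_width: 43.7
time: 32.4
tool_pos: [525.1, 84.4, 192.5]
tcp_rot: [-3.136, 0.004, -0.126]
contact_force: [0.2, 0.1, -0.3]
grip_width: 45.8
time: 32.9
tool_pos: [525.1, 84.3, 192.6]
tcp_rot: [-3.137, 0.004, 0.622]
contact_force: [0.3, 0.3, 0.3]
grip_width: 46.2
time: 33.4
tool_pos: [525.2, 84.2, 192.6]
tcp_rot: [-3.137, 0.004, 1.37]
contact_force: [0.7, -0.2, 0.3]
grip_width: 46.1
time: 33.9
tool_pos: [525.2, 84.1, 192.7]
tcp_rot: [-3.137, 0.004, 2.118]
contact_force: [0.7, -0.5, -0.0]
grip_width: 46.2
[525.2  84.1 192.7] yaw [-179.73    0.21  121.33] M [-0.078  0.056  0.029] F [ 0.7 -0.5 -0. ] q6 -30.2 tau6 1.953
```

```bash
python3 -m inch '[0,-0.1,0,0,0,7.2,0, 0,-0.1,0,0,0,7.2,0, 0,-0.1,0,0,0,7.2,0, 0,-0.1,0,0,0,7.2,0, 0,-0.1,0,0,0,7.2,0]'; python3 s.py
python3 - <<'E'
from h import *
cw=bot.calibration("wrist");im=bot.capture("wrist")[:,:,::-1].copy()
for p in [(525.5,83,143)]: print(proj(cw,p))
cv2.imwrite("pics/w6.png",im)
E
```

```text
time: 34.4
tool_pos: [525.2, 83.1, 192.7]
tcp_rot: [-3.137, 0.004, 2.242]
contact_force: [0.6, -0.9, -0.4]
grip_width: 46.2
[525.2  83.1 192.7] yaw [-179.73    0.21  128.44] M [-0.065 -0.012  0.006] F [ 0.6 -0.9 -0.4] q6 -37.4 tau6 0.027
(np.float64(281.65059670416963), np.float64(229.0956221787203))
```

View pics/w6.png

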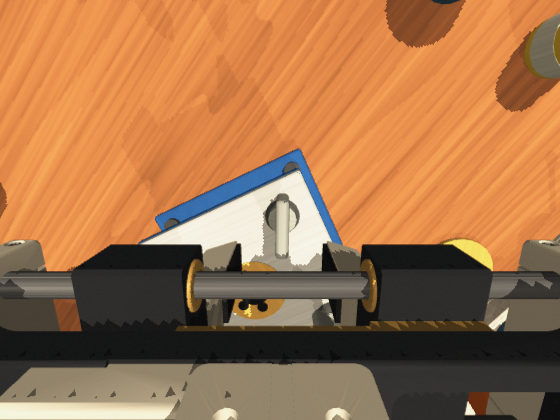

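The TR bar is aligned and centred at (282,195)-(282,257). Descending and gripping.

```bash
python3 -m inch '[0,0,-3,0,0,0,0, 0,0,-6,0,0,0,0, 0,0,-7.4,0,0,0,0, 0,0,-7.4,0,0,0,0, 0,0,-7.4,0,0,0,0]'; python3 s.py
python3 -m inch '[0,0,0,0,0,0,-1, 0,0,0,0,0,0,-1, 0,0,0,0,0,0,-1, 0,0,0,0,0,0,-1, 0,0,0,0,0,0,-1]'; python3 s.py
```

```text
time: 34.95
tool_pos: [525.5, 83.1, 119.1]
tcp_rot: [-3.137, 0.004, 2.242]
contact_force: [0.1, -0.1, 0.4]
grip_width: 45.8
[525.5  83.1 119.1] yaw [-179.75    0.22  128.44] M [-0.018  0.023 -0.072] F [ 0.1 -0.1  0.4] q6 -37.3 tau6 0.006
time: 35.45
tool_pos: [525.6, 83.1, 119.3]
tcp_rot: [-3.137, 0.004, 2.242]
contact_force: [-0.2, -0.3, 0.5]
grip_width: 10.6
[525.6  83.1 119.3] yaw [-179.76    0.24  128.44] M [-0.11   0.102 -0.017] F [-0.2 -0.3  0.5] q6 -37.3 tau6 -0.002
```

```bash
python3 -m inch '[0,0,0,0,0,-8,-1, 0,0,0,0,0,-16,-1, 0,0,0,0,0,-24,-1, 0,0,0,0,0,-32,-1, 0,0,0,0,0,-40,-1]'; python3 s.py
```

```text
time: 35.95
tool_pos: [525.6, 83.0, 119.3]
tcp_rot: [-3.137, 0.004, 1.538]
contact_force: [0.3, -0.3, 0.0]
grip_width: 9.8
[525.6  83.  119.3] yaw [-179.76    0.25   88.11] M [-0.198 -0.022  0.067] F [ 0.3 -0.3  0. ] q6 2.9 tau6 -1.782
```

```bash
python3 -m inch '[0,0,0,0,0,-8,-1, 0,0,0,0,0,-16,-1, 0,0,0,0,0,-24,-1, 0,0,0,0,0,-32,-1, 0,0,0,0,0,-40,-1]'; python3 s.py
```

```text
time: 36.45
tool_pos: [525.7, 83.0, 119.2]
tcp_rot: [-3.138, 0.004, 0.834]
contact_force: [0.4, -0.5, -0.8]
grip_width: 9.7
[525.7  83.  119.2] yaw [-179.77    0.25   47.8 ] M [-0.169 -0.029  0.071] F [ 0.4 -0.5 -0.8] q6 43.0 tau6 -1.777
```

```bash
python3 -m inch '[0,0,0,0,0,-8,-1, 0,0,0,0,0,-16,-1, 0,0,0,0,0,-24,-1, 0,0,0,0,0,-32,-1, 0,0,0,0,0,-40,-1]'; python3 s.py
```

```text
time: 36.95
tool_pos: [525.7, 82.8, 119.1]
tcp_rot: [-3.138, 0.004, 0.13]
contact_force: [-0.1, -0.1, -0.7]
grip_width: 9.8
[525.7  82.8 119.1] yaw [-179.78    0.26    7.47] M [-0.168  0.102  0.036] F [-0.1 -0.1 -0.7] q6 83.0 tau6 -1.779
```

```bash
python3 -m inch '[0,0,0,0,0,-2,-1, 0,0,0,0,0,-4,-1, 0,0,0,0,0,-6,-1, 0,0,0,0,0,-8,-1, 0,0,0,0,0,-8,-1]'; python3 s.py
```

```text
time: 37.45
tool_pos: [525.7, 82.8, 119.1]
tcp_rot: [-3.138, 0.004, -0.009]
contact_force: [0.9, -0.3, -0.5]
grip_width: 10.2
[525.7  82.8 119.1] yaw [-179.79    0.26   -0.54] M [-0.114  0.17   0.068] F [ 0.9 -0.3 -0.5] q6 91.0 tau6 0.408
```

```bash
python3 -m inch '[0,0,0,0,0,-2,-1, 0,0,0,0,0,-4,-1, 0,0,0,0,0,-6,-1, 0,0,0,0,0,-8,-1, 0,0,0,0,0,-8,-1]'; python3 s.py
```

```text
time: 37.95
tool_pos: [525.7, 82.8, 119.1]
tcp_rot: [-3.138, 0.005, -0.148]
contact_force: [1.3, -0.3, -1.3]
grip_width: 9.9
[525.7  82.8 119.1] yaw [-179.79    0.26   -8.5 ] M [-0.026  0.155  0.023] F [ 1.3 -0.3 -1.3] q6 98.9 tau6 0.407
```

```bash
python3 -m inch '[0,0,0,0,0,-2,-1, 0,0,0,0,0,-4,-1, 0,0,0,0,0,-6,-1, 0,0,0,0,0,-8,-1, 0,0,0,0,0,-8,-1]'; python3 s.py
```

```text
time: 38.45
tool_pos: [525.7, 82.8, 119.1]
tcp_rot: [-3.138, 0.005, -0.287]
contact_force: [0.4, -0.3, 0.1]
grip_width: 9.9
[525.7  82.8 119.1] yaw [-179.79    0.26  -16.44] M [-0.034  0.155  0.08 ] F [ 0.4 -0.3  0.1] q6 106.8 tau6 0.406
```

```bash
python3 -m inch '[0,0,0,0,0,-2,-1, 0,0,0,0,0,-4,-1, 0,0,0,0,0,-6,-1, 0,0,0,0,0,-8,-1, 0,0,0,0,0,-8,-1]'; python3 s.py
```

```text
time: 38.95
tool_pos: [525.7, 82.8, 119.0]
tcp_rot: [-3.138, 0.005, -0.425]
contact_force: [0.9, -0.3, 0.0]
grip_width: 9.7
[525.7  82.8 119. ] yaw [-179.8     0.26  -24.35] M [0.014 0.215 0.032] F [ 0.9 -0.3  0. ] q6 114.7 tau6 0.406
```

```bash
python3 -m inch '[0,0,0,0,0,-2,-1, 0,0,0,0,0,-4,-1, 0,0,0,0,0,-6,-1, 0,0,0,0,0,-8,-1, 0,0,0,0,0,-8,-1]'; python3 s.py
```

```text
time: 39.45
tool_pos: [525.6, 82.8, 119.0]
tcp_rot: [-3.138, 0.005, -0.563]
contact_force: [1.3, -0.1, -0.2]
grip_width: 10.3
[525.6  82.8 119. ] yaw [-179.8     0.26  -32.26] M [-0.078  0.159  0.081] F [ 1.3 -0.1 -0.2] q6 122.6 tau6 0.405
```

```bash
python3 -m inch '[0,0,0,0,0,-2,-1, 0,0,0,0,0,-4,-1, 0,0,0,0,0,-6,-1, 0,0,0,0,0,-8,-1, 0,0,0,0,0,-8,-1]'; python3 s.py
```

```text
time: 39.95
tool_pos: [525.6, 82.7, 119.0]
tcp_rot: [-3.138, 0.005, -0.701]
contact_force: [0.7, 0.7, -0.0]
grip_width: 9.7
[525.6  82.7 119. ] yaw [-179.8     0.27  -40.16] M [-0.003  0.126  0.041] F [ 0.7  0.7 -0. ] q6 130.5 tau6 0.406
```

```bash
python3 -m inch '[0,0,0,0,0,-2,-1, 0,0,0,0,0,-4,-1, 0,0,0,0,0,-6,-1, 0,0,0,0,0,-8,-1, 0,0,0,0,0,-8,-1]'; python3 s.py
```

```text
time: 40.45
tool_pos: [525.6, 82.7, 119.0]
tcp_rot: [-3.138, 0.005, -0.839]
contact_force: [0.3, 0.0, -0.6]
grip_width: 9.6
[525.6  82.7 119. ] yaw [-179.81    0.27  -48.05] M [-0.045  0.166  0.049] F [ 0.3  0.  -0.6] q6 138.3 tau6 0.447
```

Joint 6 torque is beginning to rise. One smaller step.

```bash
python3 -m inch '[0,0,0,0,0,-2,-1, 0,0,0,0,0,-4,-1, 0,0,0,0,0,-6,-1, 0,0,0,0,0,-8,-1, 0,0,0,0,0,-8,-1]'; python3 s.py
```

```text
time: 40.95
tool_pos: [525.6, 82.7, 119.0]
tcp_rot: [-3.138, 0.005, -0.976]
contact_force: [-0.0, 0.2, -0.6]
grip_width: 10.3
[525.6  82.7 119. ] yaw [-179.81    0.26  -55.92] M [-0.071  0.184  0.248] F [-0.   0.2 -0.6] q6 146.2 tau6 0.629
```

TR is firm at 0.25 N m, about 0.15 rad past seating. Releasing, lifting clear and checking all four.

```bash
python3 -m inch '[0,0,0,0,0,0,0, 0,0,0,0,0,0,0, 0,0,0,0,0,0,0, 0,0,3,0,0,0,0, 0,0,7,0,0,0,0]'
python3 -m inch '[2.5,-1.5,3,0,0,-8.5,0, 5,-3,6,0,0,-17,0, 7,-4,8,0,0,-19,0, 7,-4,10,0,0,-19,0, 7,-4,10,0,0,-19,0]'
python3 - <<'E'
from h import *
c=bot.calibration("wrist");im=bot.capture("wrist")[:,:,::-1].copy()
np.save("w7T.npy",c["cam_to_world"])
cv2.imwrite("pics/w7.png",im)
s=bot.capture("side")[:,:,::-1]; cv2.imwrite("pics/s7.png",s)
E
```

```text
time: 41.45
tool_pos: [524.2, 82.7, 188.0]
tcp_rot: [3.141, 0.007, -0.976]
contact_force: [0.4, 0.6, -0.6]
grip_width: 43.9
time: 41.95
tool_pos: [595.6, 42.2, 290.5]
tcp_rot: [-3.138, 0.006, -1.307]
contact_force: [0.2, 0.7, -0.8]
grip_width: 46.4
```

View pics/w7.png

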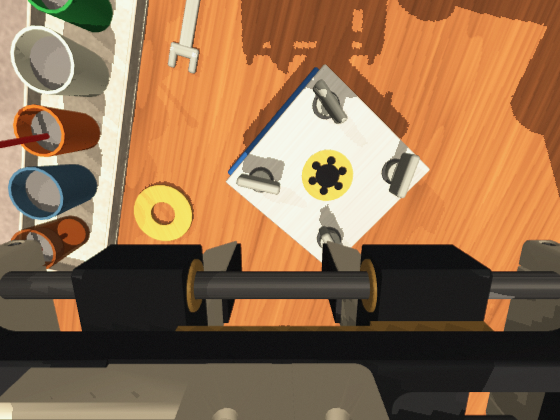

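View pics/s7.png

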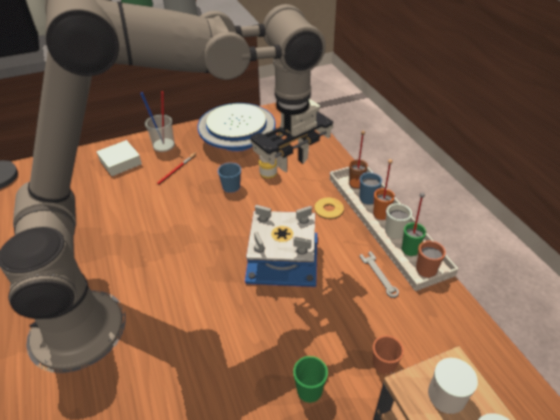

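The side view shows all bystanders unmoved and the gripper clear. Next I'll check from a zoom whether the first pair eased back only slightly.

```bash
python3 - <<'E'
from h import *
im=cv2.imread("pics/w7.png"); cv2.imwrite("pics/w7z.png",cv2.resize(im[60:260,210:450],None,fx=3,fy=3,interpolation=cv2.INTER_CUBIC))
c=bot.calibration("wrist"); c["cam_to_world"]=np.load("w7T.npy")
for n,p in dict(BR=(624.2,34.4,143),TL=(476.9,-15.7,143),BL=(575.4,-64.3,143),TR=(525.6,82.9,143)).items():
    u,v=proj(c,p); print(n,(u-210)*3,(v-60)*3)
E
```

```text
BR 143.97522772647744 381.74548107217333
TL 596.7699654758806 352.74893933356213
BL 365.0119856726184 127.96572868254407
TR 373.1760365513418 576.6610380628476
```

View pics/w7z.png

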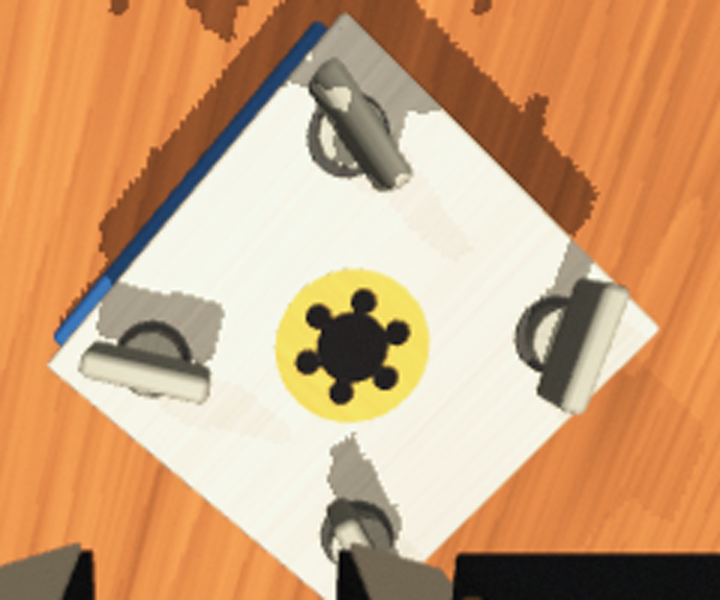

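```bash
python3 - <<'E'
from h import *
c=bot.calibration("wrist"); c["cam_to_world"]=np.load("w7T.npy")
for n,(p,q) in dict(BR=((83,361),(208,387)),TL=((617,289),(573,407)),BL=((328,66),(400,183))).items():
    p=ray(c,210+p[0]/3,60+p[1]/3,143);q=ray(c,210+q[0]/3,60+q[1]/3,143);d=q-p
    print(n,(p+q)/2,np.linalg.norm(d),np.degrees(np.arctan2(d[1],d[0]))%180)
E
```

```text
BR [624.26107766  31.6282038 ] 43.912746117629176 3.153930904175951
TL [478.08067705 -16.70345526] 41.81578501299376 90.52723598963013
BL [575.76484671 -64.99220357] 43.1012411642019 139.9443187955956
```

BR and TL read 2-4° short of the angles where I felt them seat, which is within picking error. There is time, so I'll check BR from straight above with the jaws at its expected home yaw (about -1°).

```bash

python3 -m inch '[1,0,-2,0,0,8.5,0, 2,-0.4,-4,0,0,17,0, 2.9,-0.8,-6,0,0,25.5,0, 2.9,-0.8,-8,0,0,34,0, 2.9,-0.8,-9.9,0,0,42.5,0]'
python3 -m inch '[0,0,0,0,0,8,0, 0,0,0,0,0,16,0, 0,0,0,0,0,24,0, 0,0,0,0,0,31.4,0, 0,0,0,0,0,31.4,0]'; python3 s.py
python3 - <<'E'
from h import *
c=bot.calibration("wrist");im=bot.capture("wrist")[:,:,::-1].copy()
np.save("w8T.npy",c["cam_to_world"])
cv2.imwrite("pics/w8z.png",cv2.resize(im[60:260,180:420],None,fx=3,fy=3,interpolation=cv2.INTER_CUBIC))
E
```

```text
time: 42.55
tool_pos: [621.6, 35.1, 185.6]
tcp_rot: [3.139, 0.011, -0.558]
contact_force: [0.3, 0.5, -0.8]
grip_width: 45.5
time: 43.05
tool_pos: [620.4, 35.6, 184.1]
tcp_rot: [3.139, 0.014, -0.008]
contact_force: [-0.2, 0.2, -0.8]
grip_width: 45.8
[620.4  35.6 184.1] yaw [179.84   0.77  -0.47] M [ 0.022  0.191 -0.039] F [-0.2  0.2 -0.8] q6 86.9 tau6 -1.362
```

View pics/w8z.png

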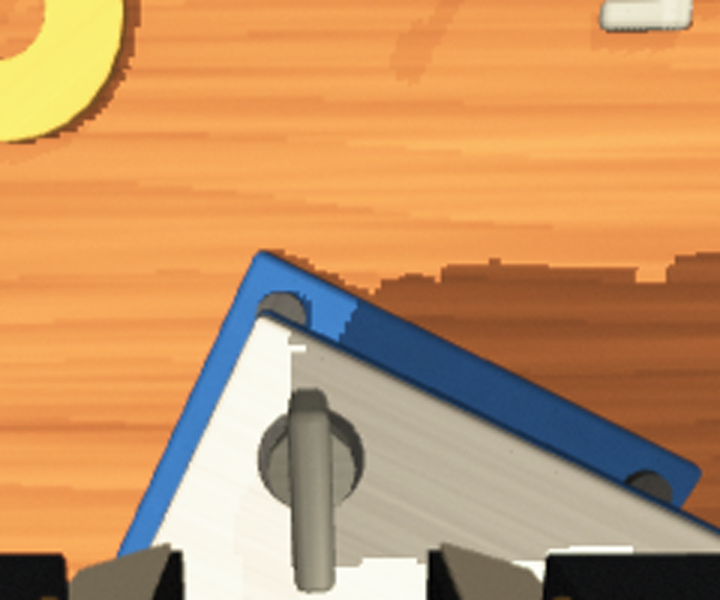

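From above, BR's bar stands at about 1.5° yaw, from edges (291,410) to (297,590) in the zoom. That agrees with the felt seating angle of about 0° within 1-2°, so it only eased back to home. Lifting clear and opening the gripper.

```bash
python3 -m inch '[0,0,4,0,0,0,1, 0,0,8,0,0,0,1, 0,0,10,0,0,0,1, 0,0,10,0,0,0,1, 0,0,10,0,0,0,1]'; python3 s.py
python3 - <<'E'
from h import *
cv2.imwrite("pics/top9.png",bot.capture("top")[:,:,::-1])
E
```

```text
time: 43.6
tool_pos: [620.1, 35.6, 283.3]
tcp_rot: [3.139, 0.014, -0.014]
contact_force: [-0.2, 0.0, -0.4]
grip_width: 81.5
[620.1  35.6 283.3] yaw [179.84   0.82  -0.81] M [-0.038  0.19  -0.016] F [-0.2  0.  -0.4] q6 87.1 tau6 0.028
```

View pics/top9.png

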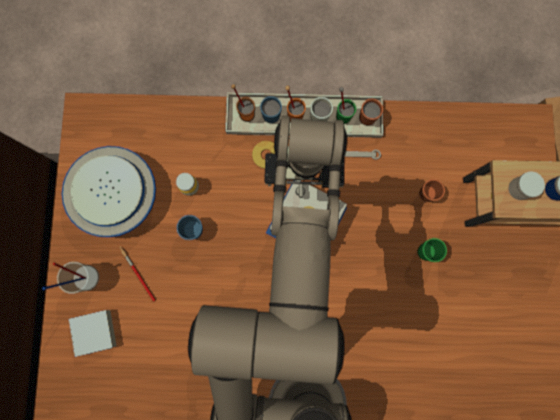

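The top view shows every bystander where it started: jar (187,184), blue pot (190,228), green pot (433,250), clay pot (433,191), brush, die and spanner. The gripper is at z = 283 mm, touching nothing. Handing in.

```bash
python3 -c "
from plant import bot; print(bot.close_job())"
```

```text
the job is handed in; nothing more can be done
None
```

All four wing nuts are tightened crosswise and felt firm. The job was handed in at about 43.7 s with the gripper open and clear of everything.

Which nut is number 1 can't be told from the images, so the nuts are listed by position. Each diagonal pair was done together, as asked.

| Order | Nut at (x, y) mm | Turn (°) | Final torque (N m) | Past seating (rad) |
|---|---|---|---|---|
| 1 | (624, 34) | about 153 | 0.38 | about 0.24 |
| 2 | (477, -16), diagonal to the first | about 186 | 0.36 | about 0.2 |
| 3 | (575, -64) | about 196 | 0.33 | about 0.17 |
| 4 | (526, 83), diagonal to the third | about 184 | 0.25 | about 0.15 |

- **Gasket:** every nut stopped below the 0.4 rad crush limit. The first went one 8° step further than it needed to, because I ran two steps before reading the torque.
- **Second nut:** it needed a release and regrip after 175°, because joint 6 was near the end of its range.
- **Forces:** the contact forces I read stayed around 10 N or less. The push on the plate did too.
- **Last checks:** after release, the three nuts I could measure stood within about 0 to 4° of where they had felt seated. The first two read 2 to 4° on the loose side. A closer look at the first put it within 1 to 2°, about my measuring error. I did not regrip any nut to feel it again, and the fourth was partly hidden, so its angle after release was not measured.
- **Surroundings:** the pots, jar, brush, spanner and spare die are where they started.

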